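Check the oil of the press power pack with its dipstick

TASK

Check the oil of the hydraulic power pack: first turn its selector from the green mark to the red mark (stop), then take the dipstick by its orange handle from the rest and push it into the sloping dipstick tube until its collar stops on the mouth. Draw it fully out again and finish holding the dipstick level, still, in free air with its tip at least 20 cm above the bench top, selector still on red. Keep hold of it at the end, and leave the spool, the stamp and the tape roll where they stand.

Things in the scene. Friction and masses are not known exactly. Their poses are not given: they have to be found in the camera images.
- power_pack: blue oil tank 160 (x) x 200 (y) x 100 mm high, fixed on the bench; origin at the centre of its underside, z up, +x is its back, turned roughly away from the robot. A grey ribbed motor (lying along y, top 136 mm above the bench) sits on its front left, the selector on its right half (x = +20, y = -52 mm), the dipstick tube at its back left (y = +50 mm).
- tube: steel dipstick tube, fixed to the tank; origin at the centre of its mouth (x = +80, y = +50, z = +130 mm in the pack's frame). Its z axis is the bore's axis and points out of the mouth, up and to the pack's +x at 40 degrees above level. Bore 14 mm wide, with a funnel 12 mm deep that opens to 25 mm at the mouth (31 mm outside); the way in is free for the whole rod.
- selector (a joint): selector knob, turns clockwise seen from above as the value grows: 0 rad at the green mark, 1.2 at the red mark (stop), 2.4 at the yellow mark; end stops at 0 and 2.4. It starts at or a little past green (0 to 0.35). Stiff friction (about 0.04 N m) keeps it where it is left; there are no stops or clicks at the red mark.
- selector_grip (a point): centre of the selector's black grip bar, on its vertical turning axis, 123 mm above the bench; bar 40 long, 12 wide, 26 mm high (110 to 136 mm above the bench) on a grey disc of 48 mm. Its white pointer end points, in the pack's frame, at 1.2 rad minus the joint value, counter-clockwise from the pack's +x; so at red the bar lies along the pack's x.
- dipstick: loose dipstick, 190 mm long, about 0.07 kg; origin at the centre of the collar's tip-side face, +x along the rod to the tip. Steel rod 10 mm thick from x = 0 to +100 mm (round end); brass collar 34 mm across, -6 to 0; orange handle 16 mm wide (y), 20 high (z), -90 to -6. It lies level in the rest, axis 55 mm above the bench, tip roughly to the robot. Seated, its x axis is opposite to the tube's z.
- dipstick_tip (a point): end of the rod, at x = +100 mm of the dipstick.
- dipstick_grip (a point): place to grip on the handle's axis, at x = -37 mm of the dipstick; grip across its 16 mm width. The nearer saddle, 10 mm thick, lies under the handle at x = -85 to -75 mm; sides are free between it and the collar.
- rest: fixed wooden rest, foot 190 x 60 x 10 mm with two notched saddles up to 63 mm high; origin under the dipstick's origin, same axes as the dipstick as it lies.
- spool: linen thread spool, 33 mm wide, 42 mm high, upright and loose; origin at the centre of its underside. Leave alone.
- stamp: wooden-handled rubber stamp, 22 x 50 x 67 mm high, upright and loose; origin at its underside. Leave alone.
- linen_roll: roll of linen tape, 66 mm across, 20 mm high, lying flat and loose; origin at its underside. Leave alone.

How it is judged:
By the outcome, as a careful person would: the job done as asked, in the order asked, and still so for the second after the job is handed in, while the arm keeps its last pose, push and grip.
It also fails if it takes over 67 s, if anything falls off the work surface, if the arm or the gripper's body presses on something with over 40 N, if the wrist force passes 120 N, or if a joint passes its speed limit or range.

ROBOT

A 6-joint arm with a two-finger parallel gripper is mounted at the origin on a cart in front of the work surface, level with it; the furniture and walls round the work are solid. World frame = base frame: x ahead of the robot, y to its left, z up, the work surface at z = 0. Lengths are in mm, angles in rad, forces in N, time in s.
With the tool pointing down it reaches from about 275 to 825 mm from the base axis. Payload 4.9 kg.
Tool frame: the origin (TCP) lies at the very end of the fingers, on their centre line; the grasp point (between the pads) lies 19 mm behind it; z points along the fingers, y is the line along which they close (so a half turn about z gives the same grasp; the last joint's range is limited). The gripper opens to 85 mm and grips with 20 to 120 N. Pads are 22 mm wide; open, the fingers measure 114 mm over their backs; the gripper's body (76 mm by 85 mm) begins 54 mm behind the grasp point. The pads swing forward as they close: fully open they stand 13 mm farther back than shut.
Start: joints at [1.148, 0.326, -0.193, 1.052, 0, 1.437], TCP at [156.635, 527.242, 231.281] pointing down, gripper open.
Joint ranges: [-2.65, 2.65], [-0.97, 1.79], [-1.3, 1.35], [-1.93, 2.1], [-1.47, 1.37], [-3.14, 3.14]. Speed limits (rad/s): [2.57, 2.57, 3.14, 3.14, 3.14, 3.14].

INTERFACE

Orientations are given as [roll, pitch, yaw] about the fixed x, y, z axes, in that order (R = Rz(yaw) Ry(pitch) Rx(roll)).
In Python, from bench import bot, solve_ik, imaging gives the robot as it stands. Calls block until the motion is done:
- bot.move_ptp(position, orientation): joint-space move of the TCP to a pose.
- bot.movel(position, rot=None, max_speed=150, threshold=None): straight line of the TCP; rot=None keeps the orientation; max_speed is the mean speed in mm/s. With threshold (N) it stops when the force on the tool has changed by that much, and returns True; else False.
- bot.move_j(angles): joint-space move.
- bot.grip(opening, effort=None): opening from 0.0 (shut) to 1.0 (fully open); effort is the grip in N (None keeps the last); returns when the fingers have stopped.
- bot.dwell(seconds).
- solve_ik(position, orientation): joint angles nearest the present ones, or None.
- bot.get_state(): the state.
- imaging.capture(name): name is "scene" or "top"; returns the picture (400x640x3 uint8, blue, green, red); there is no depth.
- imaging.camera_model(name): a dict with "K" (3x3 intrinsics, pixels), "position" and "rotation" of the camera in the world. Camera axes: x right, y up, looking along -z (the intrinsics and any distortion apply to the point x, -y, -z); pixel columns grow to the right and rows downward; lengths in mm; the calibration is good to about 2 mm. A picture is of the moment at which its call begins. camera_model takes no time and is no camera call.
A pose or a line that the arm cannot do raises bot.IKError and nothing moves.
- bot.sign_off(): hands the job in; it is judged then, once.
The state is a dict: "t": time; "qpos": joint angles; "joint_velocities": joint speeds; "effort": joint torques, N m; "tcp_pos": TCP position; "orientation": TCP orientation; "contact_force": force on the tool from outside, world axes, zero at the start; "wrist_torque": the same for the moment, N m; "opening": opening from 0.0 (shut) to 1.0 (fully open); "gripper_force": force on a finger pad.
Only numpy, scipy, OpenCV 4.12 (cv2) and the standard library are available. Lean on these libraries where they do the work, as an engineer would, in place of code of your own. Each camera call takes 0.05 s, during which the arm holds its last target. There are 200 camera calls.

## Working session

There is one attempt and no reset: what is moved stays moved. The work goes in short steps, each a Python script; the robot and the scene stay as the last script left them, time stands still between calls to the robot, and variables do not carry over. Pictures are saved under pics/ and viewed, at most 10 in all, crops included, and the job is handed in when it is done.

```bash
mkdir -p pics; ls
python3 - <<'E'
from bench import bot, solve_ik, imaging
import cv2
for n in("scene","top"):
    im=imaging.capture(n); cv2.imwrite(f"pics/{n}0.png",im)
    m=imaging.camera_model(n); print(n,m)
print(bot.get_state())
E
```

```text
pics
scene {'K': array([[489.10741727,   0.        , 318.02196714],
       [  0.        , 489.10741727, 193.85894165],
       [  0.        ,   0.        ,   1.        ]]), 'position': array([-101.49689102, -662.41245582,  674.63957792]), 'rotation': array([ 1.05286552,  0.02039055, -0.7787728 ])}
top {'K': array([[475.65159842,   0.        , 315.01348961],
       [  0.        , 475.65159842, 183.67622912],
       [  0.        ,   0.        ,   1.        ]]), 'position': array([ 474.32111968,   59.68847168, 1393.12433205]), 'rotation': array([ 0.07364116, -0.02117488, -1.55316841])}
{'t': 0.1, 'qpos': array([ 1.14781688e+00,  3.26876599e-01, -1.93459198e-01,  1.05202430e+00,
        3.69323645e-06,  1.43659057e+00]), 'joint_velocities': array([ 0.0009521 , -0.0012393 ,  0.00166215,  0.00112749,  0.00110164,
       -0.00027768]), 'effort': array([ 1.31793640e-03, -4.44238508e+01,  2.63037837e+01,  7.89333688e-03,
       -9.06614355e-05,  6.94920089e-06]), 'tcp_pos': array([156.40385563, 526.75296612, 230.58579968]), 'orientation': array([-3.14004344e+00, -2.12897749e-04,  2.85281879e+00]), 'contact_force': array([0.6855186 , 0.24781788, 0.07590115]), 'wrist_torque': array([-0.05534621,  0.01230356, -0.01354345]), 'gripper_force': 0.0, 'opening': 0.9993226364275527}
```

View pics/scene0.png

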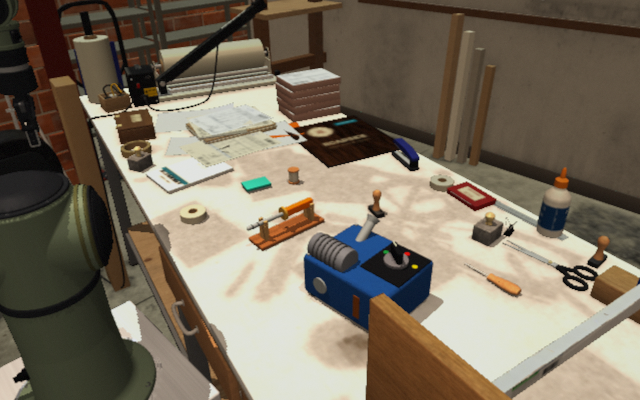

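View pics/top0.png

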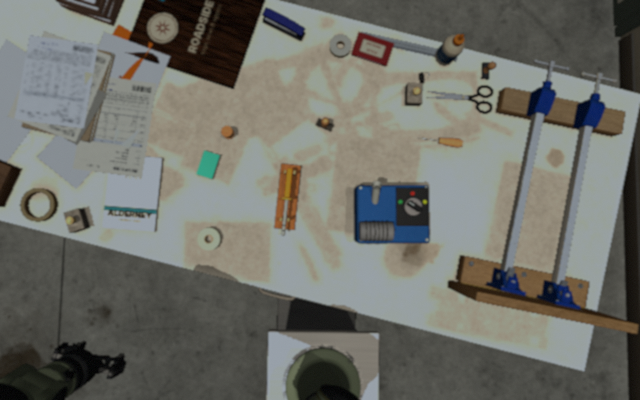

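The scene view shows the pack near (370,275), the rest at (287,222), the stamp at (377,200) and the spool at (293,175). The top view shows the pack at (393,213) and the rest at (288,197). Next I'll enlarge both.

```bash
cat > h.py <<'E'
import numpy as np, cv2
from scipy.spatial.transform import Rotation as R
from bench import bot, solve_ik, imaging
def ray(n,u,v):
    m=imaging.camera_model(n);K=m["K"]
    d=np.array([(u-K[0,2])/K[0,0],-(v-K[1,2])/K[1,1],-1])
    return m["position"],R.from_euler("xyz",m["rotation"]).apply(d)
def at(n,u,v,z):
    p,d=ray(n,u,v); return p+d*(z-p[2])/d[2]
def proj(n,X):
    m=imaging.camera_model(n);K=m["K"]
    c=R.from_euler("xyz",m["rotation"]).inv().apply(np.atleast_2d(X)-m["position"])
    return np.c_[K[0,2]+K[0,0]*c[:,0]/-c[:,2],K[1,2]-K[1,1]*c[:,1]/-c[:,2]]
def crop(n,x0,y0,x1,y1,s,out,im=None):
    im=imaging.capture(n) if im is None else im
    cv2.imwrite(out,cv2.resize(im[y0:y1,x0:x1],None,fx=s,fy=s,interpolation=cv2.INTER_CUBIC))
E
python3 - <<'E'
from h import *
crop("top",0,0,1,1,1,"pics/x.png") if 0 else None
crop("top",265,150,445,255,4.4,"pics/topc.png",cv2.imread("pics/top0.png"))
crop("scene",240,185,440,330,4,"pics/scec.png",cv2.imread("pics/scene0.png"))
for n,u,v,z in [("top",393,213,100),("scene",370,255,100),("top",228,132,42),("scene",293,169,42)]: print(n,at(n,u,v,z))
E
```

```text
top [ 494.21227578 -179.84598782  100.        ]
scene [ 499.64981716 -180.12196616  100.        ]
top [717.9448447  284.38321304  42.        ]
scene [721.33351616 292.22495558  42.        ]
```

View pics/topc.png

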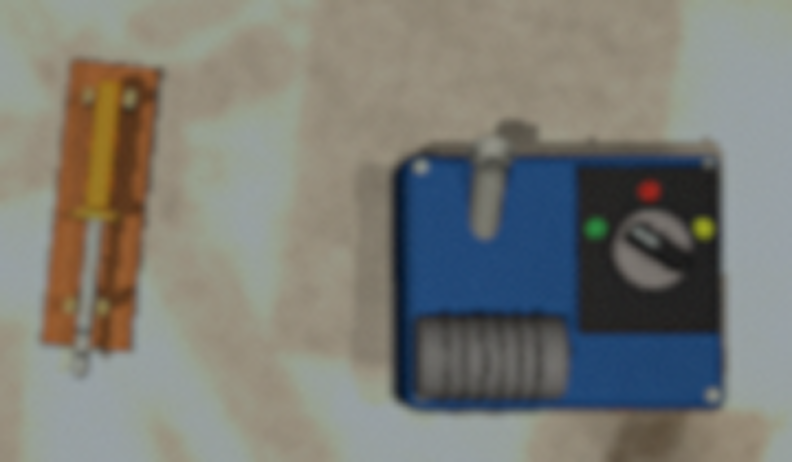

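View pics/scec.png

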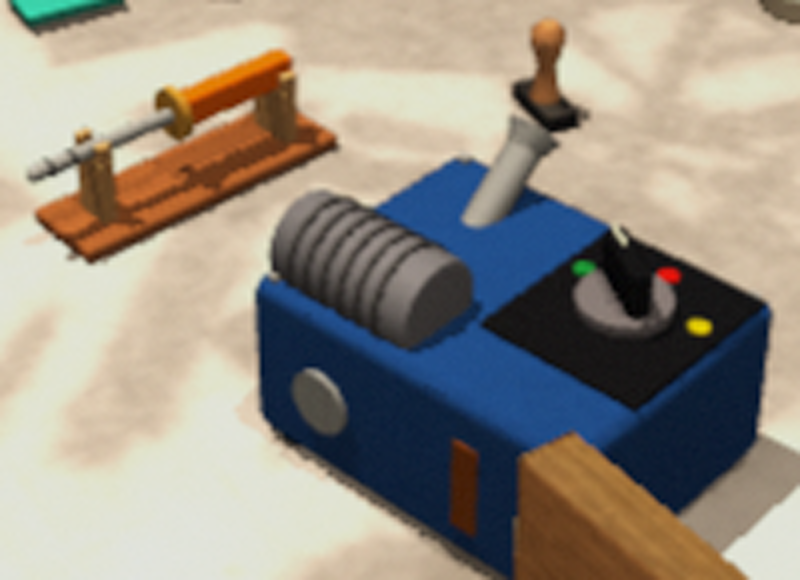

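```bash
cat > fit.py <<'E'
from h import *
from scipy.optimize import least_squares
T=lambda u,v:("top",265+(u+.5)/4.4-.5,150+(v+.5)/4.4-.5)
S=lambda u,v:("scene",240+(u+.5)/4-.5,185+(v+.5)/4-.5)
c40,s40=np.cos(np.radians(40)),np.sin(np.radians(40))
pack=[(T(400,157),(80,100,100)),(T(720,157),(80,-100,100)),(T(722,408),(-80,-100,100)),(T(398,408),(-80,100,100)),
(T(653,250),(20,-52,110)),(S(465,159),(80,100,100)),(S(260,285),(-80,100,100)),(S(770,310),(80,-100,100)),(S(625,300),(20,-52,110)),(S(534,135),(80,50,130)),(T(492,150),(80,50,130))]
dip=[(T(80,372),(100,0,55)),(T(97,214),(-3,0,57)),(T(109,82),(-90,0,65)),(S(30,176),(100,0,55)),(S(173,112),(-3,0,55)),(S(290,64),(-90,0,57))]
def fit(pts,x0):
    P=np.array([p for _,p in pts],float)
    def f(x):
        W=P@R.from_euler("z",x[2]).as_matrix().T+[x[0],x[1],0]
        return np.concatenate([proj(q[0],w)[0]-q[1:] for (q,_),w in zip(pts,W)])
    r=least_squares(f,x0,loss="soft_l1"); print(r.x.round(4)); print(f(r.x).reshape(-1,2).round(1).tolist()); return r.x
if __name__=="__main__":
    p=fit(pack,[490,-180,0]); d=fit(dip,[560,120,3.1])
    for nm in("top","scene"):
      pp=[x for x in pack if x[0][0]==nm]; print(nm); fit(pp,p); fit([x for x in dip if x[0][0]==nm],d)
E
python3 fit.py
```

```text
[ 4.912158e+02 -1.796687e+02  9.500000e-03]
[[0.8, -0.8], [0.9, -0.1], [1.0, 1.6], [1.2, 1.1], [-0.3, 0.4], [-0.8, -3.3], [-3.4, -2.3], [2.5, -2.0], [-0.5, -0.3], [0.6, -0.5], [-0.2, 0.1]]
[527.6392 113.5501   3.0533]
[[-0.6, 0.8], [-0.5, 0.1], [0.1, -0.9], [0.1, 0.6], [0.8, 0.7], [-0.2, -0.2]]
top
[ 4.921304e+02 -1.779351e+02  7.700000e-03]
[[0.2, -1.3], [0.4, -0.4], [0.3, 1.3], [0.5, 0.6], [-0.9, 0.1], [-0.8, -0.3]]
[527.7338 112.6839   3.0623]
[[0.0, 0.8], [-0.2, 0.0], [0.1, -0.9]]
scene
[ 4.879041e+02 -1.834166e+02  1.590000e-02]
[[-0.8, -2.0], [-3.4, -0.5], [3.1, -0.7], [0.0, 1.2], [0.7, 0.8]]
[528.3597 115.1773   3.0418]
[[-0.3, -0.1], [0.6, 0.4], [-0.2, -0.4]]
```

```bash
cat >> h.py <<'E'
PK=np.array([491.5,-179.0]); PY=0.009; DP=np.array([527.8,113.5]); DY=3.053
def pk(x,y,z): return np.r_[R.from_euler("z",PY).apply([x,y,0])[:2]+PK,z]
def tool_for(grip, ori): # TCP so that grasp point lands at grip
    return np.asarray(grip)+R.from_euler("xyz",ori).apply([0,0,19])
GP=37.
def stick(origin, elev, fl): # TCP pose for stick origin, tip pitched down elev, in pack yaw
    o=[np.pi,-elev,PY] if not fl else [np.pi,elev,PY+np.pi]
    Rt=R.from_euler("xyz",o); ax=Rt.apply([-1 if not fl else 1,0,0]) # dip x
    return tool_for(np.asarray(origin)-GP*ax,o),o
def tube(s): # stick origin s mm out of mouth
    a=np.radians(40); return pk(80+s*np.cos(a),50,130+s*np.sin(a))
E
python3 - <<'E'
from h import *
q=lambda p,o:(lambda s: None if s is None else s.round(2).tolist())(solve_ik(p,o))
K=pk(20,-52,0)
print("knob",K, "stamp",at("top",325,123,60))
for y in (1.04,.01): 
  for k in (0,-np.pi): print(y,q([K[0],K[1],113],[np.pi,0,y+k]))
for k in (0,-np.pi): print("grasp",q([565,112,36],[np.pi,0,DY+k]),q([565,112,250],[np.pi,0,DY+k]))
for f in (0,1):
  for s in (150,110,50,0): p,o=stick(tube(s),np.radians(40),f); print(f,s,p.round(),q(p,o))
E
```

```text
knob [ 511.96718369 -230.81789644    0.        ] stamp [746.41924657   7.8860401   60.        ]
1.04 [-0.55, 0.45, -0.33, 0.79, 0.0, 1.55]
1.04 [-0.55, 0.45, -0.33, 0.79, 0.0, -1.59]
0.01 [-0.55, 0.45, -0.33, 0.79, 0.0, 2.58]
0.01 [-0.55, 0.45, -0.33, 0.79, 0.0, -0.56]
grasp [0.07, 0.57, -0.36, 0.64, 0.0, 0.16] [0.07, 0.36, -0.09, 1.12, 0.0, 0.16]
grasp [0.07, 0.57, -0.36, 0.64, 0.0, -2.99] [0.07, 0.36, -0.09, 1.12, 0.0, -2.99]
0 150 [ 727. -127.  236.] [-0.37, 0.28, -0.52, 0.11, 0.24, 2.84]
0 110 [ 696. -127.  210.] [-0.39, 0.26, -0.62, 0.03, 0.26, 2.83]
0 50 [ 650. -128.  171.] [-0.43, 0.25, -0.77, -0.1, 0.28, 2.79]
0 0 [ 612. -128.  139.] [-0.47, 0.26, -0.89, -0.21, 0.3, 2.76]
1 150 [ 727. -127.  236.] [-0.37, 0.28, -0.52, 0.11, 0.24, -0.3]
1 110 [ 696. -127.  210.] [-0.39, 0.26, -0.62, 0.03, 0.26, -0.32]
1 50 [ 650. -128.  171.] [-0.43, 0.25, -0.77, -0.1, 0.28, -0.35]
1 0 [ 612. -128.  139.] [-0.47, 0.26, -0.89, -0.21, 0.3, -0.38]
```

Run:
```python
from h import *
st=bot.get_state
K=pk(20,-52,0); y=1.04-np.pi
bot.grip(0.5,30)
bot.move_ptp([K[0],K[1],230],[np.pi,0,y]); print(st()["t"])
print(bot.movel([K[0],K[1],114],max_speed=80,threshold=8), st()["tcp_pos"],st()["contact_force"])
im=[imaging.capture(n) for n in("scene","top")]
a=cv2.resize(im[0][185:300,330:460],None,fx=4,fy=4,interpolation=2);b=cv2.resize(im[1][170:255,350:440],None,fx=4,fy=4,interpolation=2)
c=np.zeros((460,800,3),np.uint8);c[:a.shape[0],:400]=a[:460,120:520];c[:b.shape[0],420:780]=b;cv2.imwrite("pics/k1.png",c)
print(st()["t"])
```

```text
3.5333
False [ 512.32215829 -231.04638326  114.53800854] [ 0.15064706 -0.51443648  0.13495256]
5.2333
```

View pics/k1.png

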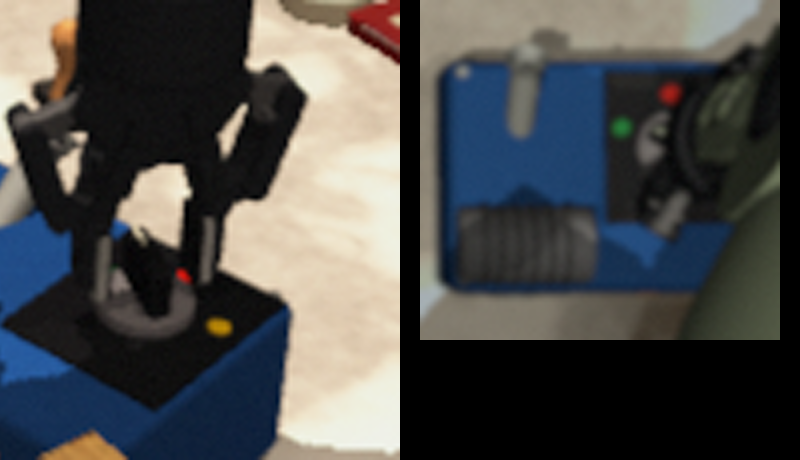

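The fingers stand either side of the grip bar (scene crop, bar at about (148,270), pads at (103,265) and (207,250)). I'll close and turn.

Run:
```python
from h import *
st=bot.get_state
def show(k): s=st(); print(k,round(s["t"],2),s["opening"].round(3),round(float(s["gripper_force"]),1),s["contact_force"].round(1),s["wrist_torque"].round(2),s["tcp_pos"].round(1),s["orientation"].round(3))
bot.grip(0.0,30); show("closed")
p=pk(20,-52,114)
for y in (1.04,.8,.5,.25,PY):
    bot.movel(p,[np.pi,0,y-np.pi],max_speed=60); show(y)
```

```text
Traceback (most recent call last):
AttributeError: 'float' object has no attribute 'round'
```

```bash
cat >> h.py <<'E'
def show(k): s=bot.get_state(); print(k,*[np.round(s[x],2).tolist() for x in("t","opening","gripper_force","contact_force","wrist_torque","tcp_pos")],np.round(s["orientation"],3).tolist(),flush=True)
E
python3 - <<'E'
from h import *
show("closed")
p=pk(20,-52,114)
for y in (.8,.5,.25,PY):
    bot.movel(p,[np.pi,0,y-np.pi],max_speed=60); show(y)
E
```

```text
closed 5.61 0.13 34.39 [2.2, 0.12, 0.38] [0.01, -0.33, 0.01] [512.64, -231.04, 114.35] [-3.14, 0.0, -2.102]
0.8 6.0 0.13 34.41 [3.18, -0.99, 1.17] [-0.12, -0.62, -0.02] [512.82, -231.19, 114.37] [-3.14, 0.001, -2.339]
0.5 6.45 0.13 34.32 [5.57, -0.84, -0.0] [-0.27, -1.05, -0.02] [512.97, -231.33, 114.37] [-3.14, 0.001, -2.638]
0.25 6.85 0.13 34.25 [5.32, -2.16, -0.13] [-0.4, -1.06, -0.08] [513.07, -231.53, 114.38] [-3.14, 0.002, -2.888]
0.009 7.24 0.13 34.2 [5.01, -2.57, -0.98] [-0.48, -1.1, 0.01] [513.1, -231.75, 114.38] [-3.14, 0.002, -3.13]
```

Run:
```python
from h import *
bot.grip(0.45); s=bot.get_state()["tcp_pos"]
bot.movel([s[0],s[1],220],max_speed=150); show("up")
g=np.r_[DP-37*np.array([np.cos(DY),np.sin(DY)]),36]
bot.grip(0.6)
bot.move_ptp([g[0],g[1],150],[np.pi,0,DY]); show("above")
bot.movel([g[0],g[1],75],max_speed=100,threshold=8); show("near")
im=[imaging.capture(n) for n in("scene","top")]
c=np.zeros((520,800,3),np.uint8)
for j,(i,x,y,w,h,s) in enumerate([(im[1],350,170,98,85,4),(im[0],230,130,100,130,4)]):
    a=cv2.resize(i[y:y+h,x:x+w],None,fx=s,fy=s,interpolation=2); c[:a.shape[0],j*400:j*400+a.shape[1]]=a
cv2.imwrite("pics/g1.png",c)
```

```text
up 8.48 0.45 0.0 [-0.65, 0.77, -0.85] [0.0, 0.02, 0.01] [510.71, -230.12, 219.19] [3.141, -0.001, -3.132]
above 10.08 0.6 0.0 [0.31, 0.21, 0.43] [0.0, 0.02, 0.01] [565.08, 109.33, 150.26] [-3.141, 0.001, 3.052]
near 10.98 0.6 0.0 [-0.44, 0.44, -0.1] [0.01, -0.03, -0.02] [565.19, 110.1, 75.55] [3.141, 0.001, 3.053]
```

View pics/g1.png

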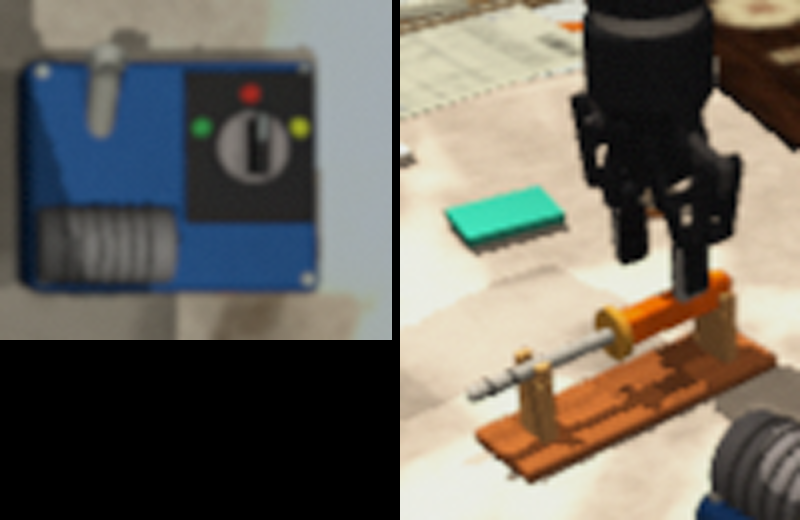

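The selector bar lies along the pack's x, pointing at red (crop marker (264,125), red mark (250,93)). The fingers straddle the handle between collar (612,330) and saddle (715,330), so I'll grasp it.

Run:
```python
from h import *
s=bot.get_state()["tcp_pos"]
g=np.r_[DP-37*np.array([np.cos(DY),np.sin(DY)]),36]; print(g)
print(bot.movel(g,max_speed=60,threshold=8)); show("down")
bot.grip(0.0,25); show("soft")
bot.grip(0.0,90); show("grip")
bot.movel([g[0],g[1],46],max_speed=40); show("lift")
bot.movel([g[0],g[1],240],max_speed=150); show("up")
p,o=stick(tube(140),np.radians(40),1)
bot.move_ptp(p,o); show("pre")
bot.dwell(.3); show("pre")
im=[imaging.capture(n) for n in("scene","top")]
for n,i in zip(("s","t"),im): cv2.imwrite(f"pics/pre_{n}.png",i)
c=np.zeros((560,800,3),np.uint8)
for j,(i,x,y,w,h,s) in enumerate([(im[1],340,90,90,140,4),(im[0],330,120,100,140,4)]):
    a=cv2.resize(i[y:y+h,x:x+w],None,fx=s,fy=s,interpolation=2); c[:a.shape[0],j*400:j*400+a.shape[1]]=a
cv2.imwrite("pics/p1.png",c)
ax=pk(1,0,0)-pk(0,0,0); 
for s in(40,0): print(s,proj("top",tube(s)),proj("scene",tube(s)))
```

```text
[564.65489477 110.22635802  36.        ]
False
down 11.88 0.6 0.0 [-0.49, -0.07, -0.05] [0.04, -0.06, 0.05] [564.77, 110.26, 36.01] [3.142, 0.0, 3.053]
soft 12.28 0.18 26.72 [1.21, 0.51, 2.19] [0.08, 0.07, 0.01] [565.01, 110.32, 36.45] [3.141, 0.001, 3.053]
grip 12.5 0.17 87.81 [-0.76, -0.2, 5.09] [0.03, 0.16, -0.02] [565.12, 110.33, 36.62] [3.141, 0.001, 3.053]
lift 12.9 0.17 87.65 [-0.25, 0.14, -1.13] [-0.02, -0.06, 0.02] [564.77, 110.18, 46.12] [-3.142, 0.0, 3.053]
up 14.34 0.17 87.66 [-0.41, -0.69, -0.44] [-0.01, -0.01, 0.07] [564.02, 110.18, 239.02] [-3.141, -0.002, 3.053]
pre 15.42 0.17 87.71 [0.18, -0.04, -0.47] [0.02, 0.7, -0.01] [718.58, -126.27, 228.72] [3.14, 0.697, -3.133]
pre 15.72 0.17 87.71 [0.21, 0.56, -0.43] [-0.01, 0.72, 0.02] [719.15, -126.02, 229.32] [3.141, 0.698, -3.131]
40 [[377.44654035 171.32293443]] [[383.39540221 201.42612365]]
0 [[375.99482516 183.70032888]] [[373.56052679 217.69011469]]
```

View pics/p1.png

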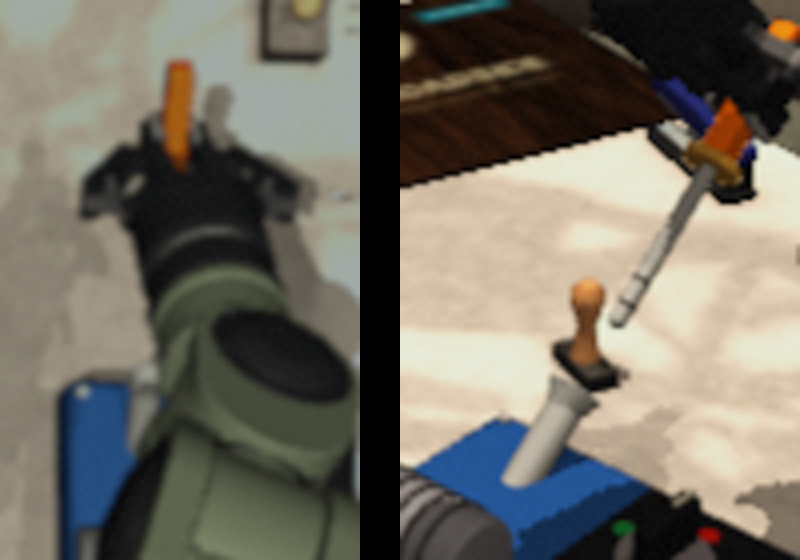

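The rod tip appears at full-image (384,201) against a predicted (383,201), and the mouth at (374,217) against (374,218), so they line up. I'll insert in steps and watch the forces.

Run:
```python
from h import *
for s,v in((105,80),(85,30),(70,30)):
    p,o=stick(tube(s),np.radians(40),1)
    print(bot.movel(p,max_speed=v,threshold=12)); show(s)
    print((bot.get_state()["tcp_pos"]-p).round(1))
```

```text
False
105 16.41 0.17 87.72 [0.18, -0.33, -0.61] [-0.01, 0.69, 0.04] [692.39, -127.43, 207.15] [-3.141, 0.699, -3.133]
[ 0.4 -0.2  0.4]
False
85 17.23 0.17 87.72 [-0.54, 0.4, -0.75] [-0.03, 0.76, 0.0] [676.92, -127.43, 194.09] [-3.141, 0.699, -3.132]
[ 0.2 -0.1  0.2]
False
70 17.88 0.17 87.72 [0.93, -0.51, -0.94] [0.1, 0.67, 0.04] [665.27, -127.5, 184.28] [-3.142, 0.698, -3.133]
[ 0.  -0.1  0.1]
```

Run:
```python
from h import *
a=np.array([np.cos(np.radians(40)),0,np.sin(np.radians(40))])
for s,v,th in((40,40,15),(8,40,15),(-8,12,12)):
    p,o=stick(tube(s),np.radians(40),1)
    print(bot.movel(p,max_speed=v,threshold=th)); show(s)
    print((bot.get_state()["tcp_pos"]-p).round(1), "depth s=",((bot.get_state()["tcp_pos"]-stick(tube(0),np.radians(40),1)[0])@a).round(2))
```

```text
False
40 18.77 0.17 87.72 [0.71, -0.12, -1.08] [-0.01, 0.71, 0.07] [642.57, -127.81, 165.27] [-3.141, 0.699, -3.132]
[ 0.3 -0.2  0.3] depth s= 40.46
False
8 19.73 0.17 87.72 [0.66, -0.78, -0.84] [-0.0, 0.71, -0.0] [618.09, -128.05, 144.71] [-3.141, 0.699, -3.132]
[ 0.4 -0.2  0.3] depth s= 8.5
True
-8 20.66 0.17 87.97 [0.98, 0.31, 1.0] [-0.04, 0.36, 0.01] [613.15, -127.75, 140.88] [-3.141, 0.709, -3.128]
[7.7 0.2 6.8] depth s= 2.25
```

Run:
```python
from h import *
a=np.array([np.cos(np.radians(40)),0,np.sin(np.radians(40))])
z=stick(tube(0),np.radians(40),1)[0]
o=stick(tube(0),np.radians(40),1)[1]
for s in (0.5,-1.5,-3):
    p=stick(tube(s),np.radians(40),1)[0]
    r=bot.movel(p,o,max_speed=8,threshold=25); show((s,r)); print(((bot.get_state()["tcp_pos"]-z)@a).round(2))
    if r: break
im=imaging.capture("scene"); i2=imaging.capture("top")
c=np.zeros((560,800,3),np.uint8)
for j,(i,x,y,w,h,s) in enumerate([(i2,340,90,98,140,4),(im,330,150,100,140,4)]):
    b=cv2.resize(i[y:y+h,x:x+w],None,fx=s,fy=s,interpolation=2); c[:b.shape[0],j*400:j*400+b.shape[1]]=b
cv2.imwrite("pics/s1.png",c)
```

```text
(0.5, False) 20.94 0.17 87.83 [3.89, 2.22, 3.68] [0.21, -0.39, 0.18] [613.12, -127.98, 140.58] [-3.141, 0.7, -3.131]
2.03
(-1.5, False) 21.34 0.17 87.79 [7.99, 3.84, 3.05] [0.42, -1.11, 0.33] [613.05, -127.95, 140.73] [-3.141, 0.704, -3.13]
2.07
(-3, False) 21.68 0.17 87.75 [10.06, 2.97, 5.82] [0.58, -1.49, 0.35] [613.01, -127.9, 140.78] [-3.14, 0.707, -3.129]
2.08
```

View pics/s1.png

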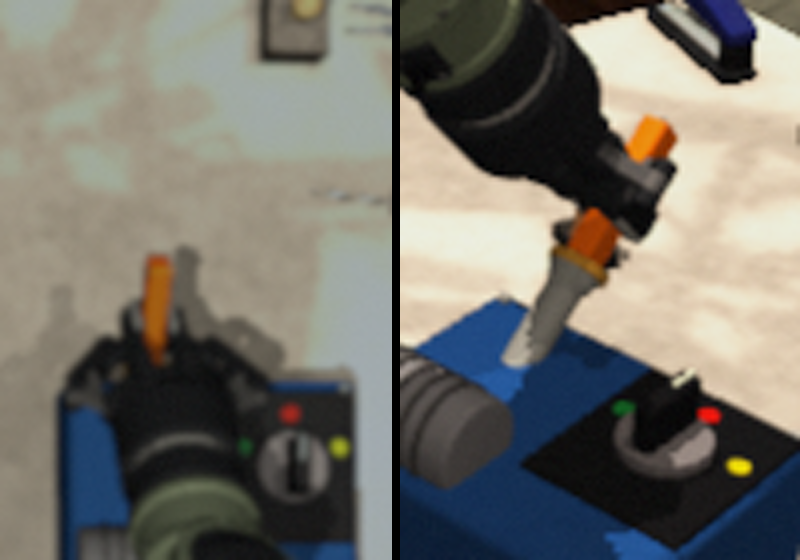

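Collar (580,262) sits on the mouth and the rod advances no further under load, so it is seated. I'll check the pointer angle numerically, then draw out.

Run:
```python
from h import *
for a in(-.15,0,.15): print(a,proj("scene",pk(20+20*np.cos(a),-52+20*np.sin(a),136))-[330,150],proj("scene",pk(20-20*np.cos(a),-52-20*np.sin(a),136))-[330,150])
print("meas",(685-400)/4,378/4)
o=stick(tube(0),np.radians(40),1)[1]
for s,v in((60,60),(150,100)):
    p=stick(tube(s),np.radians(40),1)[0]; bot.movel(p,o,max_speed=v); show(s)
p,o=stick([600,-130,300],0,1)
bot.move_ptp(p,o); bot.dwell(.5); show("end")
im=imaging.capture("scene"); b=imaging.capture("top")
c=np.zeros((560,800,3),np.uint8)
for j,(i,x,y,w,h,s) in enumerate([(im,350,210,80,80,5),(im,300,80,130,140,3)]):
    b=cv2.resize(i[y:y+h,x:x+w],None,fx=s,fy=s,interpolation=2); c[:b.shape[0],j*405:j*405+b.shape[1]]=b
cv2.imwrite("pics/e1.png",c)
```

```text
-0.15 [[73.6601725  93.97360536]] [[ 58.07429809 101.85675943]]
0 [[72.43147935 93.28589931]] [[ 59.30176335 102.58072616]]
0.15 [[71.06447614 92.70237787]] [[ 60.68606248 103.20028049]]
meas 71.25 94.5
60 22.98 0.17 88.07 [-0.82, -0.73, -1.09] [-0.0, 0.72, 0.03] [657.01, -127.38, 177.22] [3.141, 0.697, -3.133]
150 24.02 0.17 88.07 [0.14, 0.25, -0.82] [-0.03, 0.77, -0.01] [725.67, -126.66, 234.64] [3.141, 0.696, -3.133]
end 25.59 0.17 87.99 [0.25, 0.14, -0.67] [-0.02, -0.04, -0.0] [636.96, -129.69, 281.02] [-3.142, 0.0, -3.133]
```

View pics/e1.png

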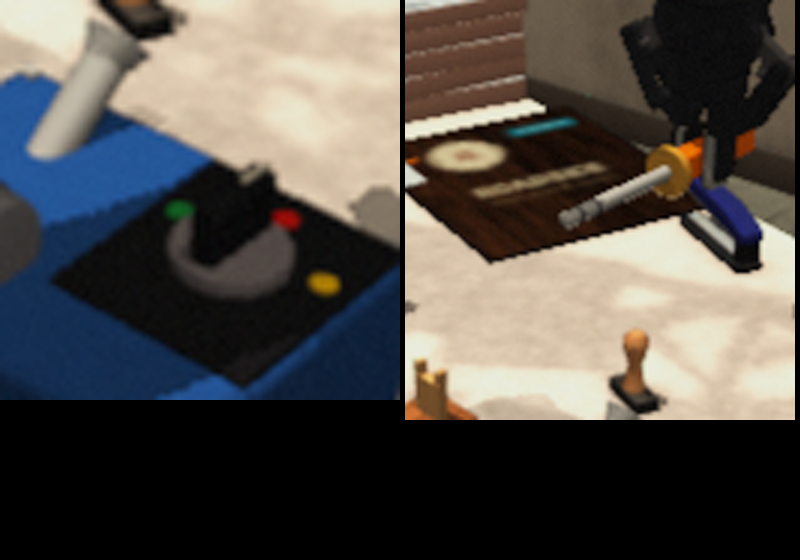

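Run:
```python
from h import *
for z in(295,300,305): print(proj("scene",[[500,-131,z]]))
print("collar",proj("scene",[[603,-130,300]]), "meas tip 354.5,154; collar",300+(668-405)/3,80+170/3)
s=bot.get_state(); print(abs(s["joint_velocities"]).max(),s["t"])
```

```text
[[352.6898222  156.40307936]]
[[352.73063178 153.88543758]]
[[352.77167139 151.35360448]]
collar [[388.06125842 137.12356334]] meas tip 354.5,154; collar 387.6666666666667 136.66666666666666
0.001128793925143555 25.6917
```

The stick measures level to about 1 mm, its tip is at 300 mm, the arm is still, and the selector is on red. I'm handing it in.

```bash
python3 -c "
from bench import bot
print(bot.sign_off())"
```

```text
the job is handed in; nothing more can be done
None
```

I turned the selector to red, pushed the dipstick in until its collar stopped on the mouth and drew it out, and handed in at about 26 s with the stick held level and still, tip about 300 mm above the bench; I kept the arm clear of the spool, stamp and tape roll.

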